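# Lever open the snap cover of a slide case with a spatula

## Robot

A 6-joint arm with a two-finger parallel gripper is mounted at the origin on a cart in front of the work surface, level with it; the furniture and walls round the work are solid. World frame = base frame: x ahead of the robot, y to its left, z up, the work surface at z = 0. Lengths are in m, angles in rad, forces in N, time in s.
With the tool pointing down it reaches from about 0.3 to 0.775 m from the base axis. Payload 14.6 kg.
Tool frame: the origin (TCP) lies on the centre line of the jaws, within the pads' length; the fingertips stand 19 mm ahead of it and the grasp point (between the pads) is the TCP; z points along the fingers, y is the direction in which the jaws open and shut (so a half turn about z gives the same grasp; the last joint's range is limited). The gripper opens to 94 mm and grips with 3 to 60 N. Pads are 16 mm wide; open, the fingers measure 119 mm over their backs; the gripper's body (75 mm by 177 mm) begins 78 mm behind the grasp point.
Start: joints at [1.2, 0.3, 1.521, -0, 1.321, -0.067], TCP at [0.165, 0.525, 0.224] pointing down, gripper open.
Joint ranges: [-3.03, 3.03], [-0.79, 2.21], [0.23, 2.52], [-1.04, 4.18], [0, 3.07], [-2.55, 2.55]. Speed limits (rad/s): [2.22, 2.22, 2.57, 3.14, 3.14, 3.14].

## Interface

Orientations are given as [roll, pitch, yaw] about the fixed x, y, z axes, in that order (R = Rz(yaw) Ry(pitch) Rx(roll)).
In Python, from station import ctrl gives the robot as it stands. The module is installed in compiled form; this text tells all that it offers.
- The arm moves only by the shell command python3 -m creep 'ROWS' [FORCE]. ROWS is a JSON object of lists of equal length, an entry for each row: "translation": the shift along the world's x, y, z in mm, a list of three; "yaw": the turn about the world's z in rad; "gripper": the closure in counts, from 0 (fully open) to 255 (shut). A call has 1 to 5 rows; each row is the pose to reach, as a shift and turn from the pose measured when the call began; what a row does not reach only later rows make up. A row lasts 1/12 s, in which the tool goes at most 41.7 mm and 7.16 degrees, less where a joint would pass 70% of its speed; a pose out of reach is approached as far as the arm can. A call with a gripper value outside its range is refused whole. The fingers move at their own pace and stop on an object; FORCE is the grip in N (left out, the last holds). Time passes only in rows, so rows that repeat a pose let the fingers close. It gives the time, the measured TCP pose, the force and the opening at its end, in the units of the state.
- ctrl.get_obs(): the state, without advancing time (a new reading comes with each control period).
- ctrl.camera(name): name is "scene" or "top" or "wrist"; returns a dict with "pixels" (384x512x3 uint8, red, green, blue), "depth" (384x512 float32, m along the optical axis (not along the pixel's ray), 0 where there is no reading), "fx", "fy", "cx", "cy" (pixels), "R" (3x3) and "t" (3): a world point X has camera coordinates R X + t; the wrist camera has in their place "tool_from_camera" (4x4, takes a point from camera to tool coordinates, whose origin is the TCP and whose axes are the flange's). Camera axes: x right, y down, z forward; pixel columns grow to the right and rows downward; lengths in m; the calibration is good to about 2 mm. The wrist camera is an equidistant fisheye: a pixel r from the principal point sees the ray r / f radians off the axis. A picture is of the moment at which its call begins: read the wrist's pose just before it.
- ctrl.hand_in(): hands the job in, once; it reports no verdict.
The state is a dict: "time_s": time; "qpos": joint angles; "joint_vel": joint speeds; "tau": joint torques, N m; "ee_pos": TCP position; "eef_rot": TCP orientation; "force": force on the tool from outside, world axes, zero at the start; "moment": the same for the moment, N m; "grip_width": finger opening in m.
Only numpy, scipy, OpenCV 4.12 (cv2) and the standard library are available. Lean on these libraries where they do the work, as an engineer would, in place of code of your own. Each camera call takes 0.05 s, during which the arm holds its last target. There are 200 camera calls.

## Task

Take the spatula with the black grip from the steel tray and lever open the flush grey cover of the white slide case with its blade, at the notch in the middle of the case's front edge, then swing the cover right over with the spatula until it stays open by itself; the gripper itself must not touch the cover. Afterwards lay the spatula gently back down flat in the steel tray, clear of the scissors and forceps, and leave those, the petri dish and the reagent bottle as they are.

Things in the scene. Friction and masses are not known exactly. Their poses are not given: they have to be found in the camera images.
- slide_case: white slide storage case fixed to the worktop, 130 x 150 x 95 mm (x, y, z). Origin: centre of its underside; +x points from its front (notch side, roughly facing the robot) to its back (hinge side). Its walls are 8 mm thick at front and back, 5 mm at the sides. Inside are upright slides up to 73 mm above the origin
- case_cover (a joint): opening angle of the flush grey cover, rad: 0 closed, about 1.9 right over at its stop; hinge line along the case's y at x = +55, z = 92 mm in the case frame. Closed, its underside is at z = 89, its top flush at 95 mm. Two sprung snap catches at the front corners hold it with 10 to 15 N until the front edge is some 7 mm up; it falls open past upright (1.57), shut before
- cover_lip (a point): middle of the free (front) edge of the cover (110 x 137 x 6 mm), at half its thickness; moves with the cover; closed it lies at x = -55, z = 92 mm in the case frame
- pry_notch (a point): middle of the front edge of the notch's sill, at x = -65, y = 0, z = 83 mm in the case frame; this edge is the fulcrum. The notch is 50 mm wide (y); its flat sill runs back under the cover's lip (from x = -55 mm on), leaving a slot 6 mm high that ends at a wall at x = -41 mm
- spatula: spatula 156 mm long, 0.1 kg, lying flat: black square grip 90 x 16 x 20 mm (x, y, z) from x = -80 to +10 mm, then a steel blade 18 mm wide, 3 mm thick to the tip at x = +76 mm, middle plane at z = 10 mm. Origin: on the grip's underside, 80 mm ahead of its rear end; x points to the blade tip, z up as it lies. Grip middle: x = -35, z = 10 mm
- spatula_tip (a point): end of the spatula's blade, in the middle of its width and thickness
- steel_tray: shallow steel instrument tray, 289 x 394 x 25 mm over its rim, fixed to the worktop. Origin: centre of its underside; the inner floor is at z = 2 mm and measures 252 x 356 mm (x, y)
- scissors: loose steel scissors, 158 x 67 x 4 mm, lying lengthwise along the tray's x at its +y end. Origin: centre of the underside. Leave alone
- forceps: loose steel forceps, 132 x 16 x 9 mm, lying lengthwise along the tray's x at its -y end. Origin: centre of the underside. Leave alone
- petri_0: loose clear petri dish, 61 mm across, 15 mm high, on the worktop in front. Origin: centre of the underside. Leave alone
- reagent_0: loose small dropper bottle, 26 mm across, 75 mm high, with a blue cap, standing right of the case. Origin: centre of the underside. Leave alone
There are look-alikes about, which are no part of the job. Of the things that look like the spatula, the larger one is meant.

How it is judged:
By the outcome, as a careful person would: the job done as asked, in the order asked, and still so for the second after the job is handed in, with the robot touching nothing.
It also fails if it takes over 58 s, if anything falls off the work surface, if the arm or the gripper's body presses on something with over 40 N, if the wrist force passes 120 N, or if a joint passes its speed limit or range.

## Working session

There is one attempt and no reset: what is moved stays moved. The work goes in short steps, Python scripts to look and compute and a shell command to move; the robot and the scene stay as the last step left them, time stands still between calls to the robot, and variables do not carry over. Pictures are saved under pics/ and viewed, about 8 in all and at most 12, crops included, and the job is handed in when it is done.

```bash
mkdir -p pics; ls; cat > h.py <<'E'
import numpy as np, cv2
from station import ctrl
def cam(n):
    c=ctrl.camera(n); return c
def save(c,f,s=1): cv2.imwrite('pics/'+f,cv2.resize(c['pixels'][:,:,::-1],None,fx=s,fy=s,interpolation=cv2.INTER_CUBIC))
def pts(c):
    v,u=np.mgrid[:384,:512]; d=c['depth']
    P=np.stack([(u-c['cx'])/c['fx']*d,(v-c['cy'])/c['fy']*d,d],-1)
    return (P-c['t'])@c['R']
def ray(c,u,v,z):
    d=np.array([(u-c['cx'])/c['fx'],(v-c['cy'])/c['fy'],1])@c['R']; o=-c['R'].T@c['t']
    return o+d*(z-o[2])/d[2]
E
python3 - <<'E'
from h import *
a=cam('top');b=cam('scene')
np.savez('top0.npz',**a);np.savez('scene0.npz',**b)
im=np.vstack([a['pixels'],b['pixels']])
save(a,'top0.png',1.5);save(b,'scene0.png',1.5)
print(ctrl.get_obs())
for c in(a,b):print(-c['R'].T@c['t'],c['R'][2],c['fx'])
E
```

```text
pics
{'time_s': 0.1, 'qpos': array([ 1.20035426e+00,  3.00389574e-01,  1.52146198e+00,  3.38289403e-05,
        1.32069098e+00, -6.66075968e-02]), 'joint_vel': array([ 0.0009418 , -0.00182547, -0.00017849, -0.00115478,  0.00047678,
        0.00114023]), 'tau': array([ 1.58949773e-03, -5.32643652e+01, -3.53283548e+01,  7.09891599e-02,
        2.34922307e-02, -8.14880946e-05]), 'ee_pos': array([0.16447936, 0.52463009, 0.22398142]), 'eef_rot': array([-3.14064707e+00, -9.59177986e-05,  2.83774975e+00]), 'force': array([-0.36403869, -0.23744486,  0.43143252]), 'moment': array([ 0.03030259,  0.03624203, -0.00349715]), 'grip_width': 0.09422675944511512}
[0.41883918 0.07553424 1.43181375] [ 0.13258045  0.02078616 -0.99095427] 408.97972542846
[-0.59489596  0.87953885  1.26868174] [ 0.6467625  -0.41655514 -0.63888973] 457.073643008032
```

View pics/top0.png

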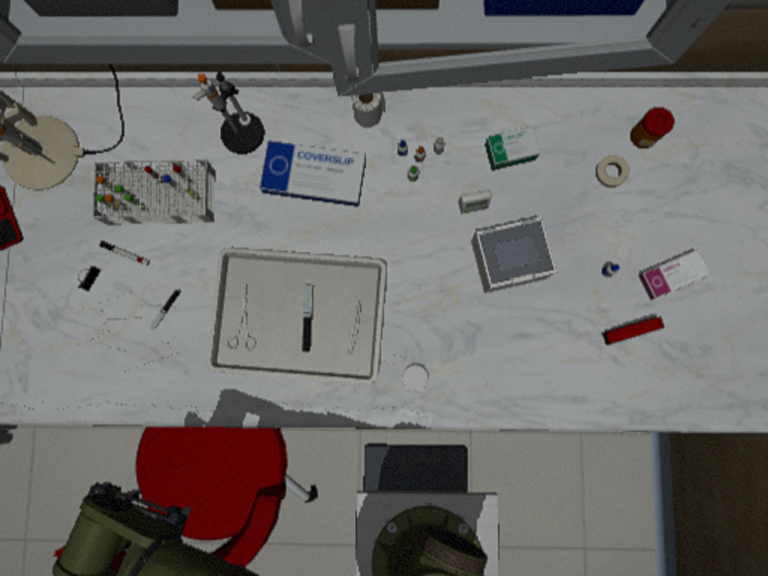

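View pics/scene0.png

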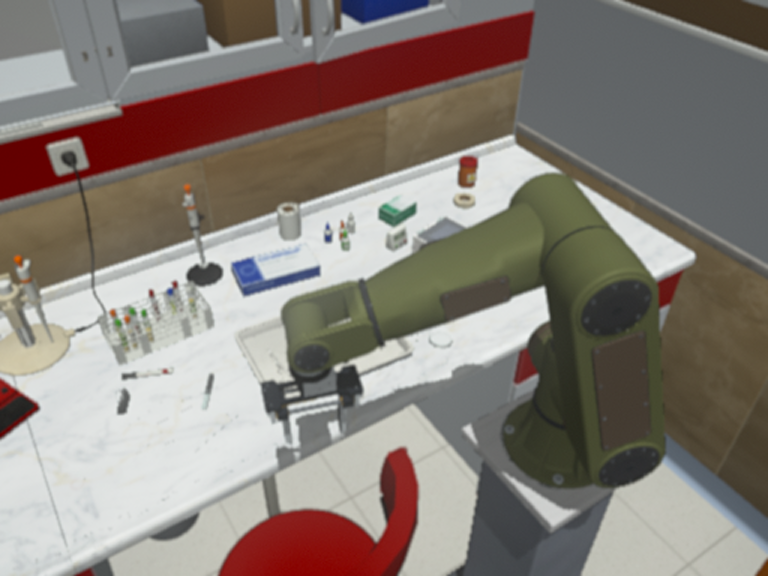

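Top view at 1.5x: the steel tray holds the scissors (242,318), the spatula (tip 308,285, grip end 306,350) and the forceps (355,325). The case is at (513,253) with its notch side facing down in the image. The smaller look-alike lies at (166,308), outside the tray. The scene view is mostly blocked by the arm.

```bash
python3 - <<'E'
from h import *
c=dict(np.load('top0.npz')); P=pts(c); px=c['pixels'].astype(int)
z=P[...,2]
# noise check of depth on table & case
print('table z',np.median(z[200:240,270:300]),'tray floor',np.median(z[195:235,215:228]),'case',np.median(z[160:175,335:350]))
# grip: black inside tray ROI
roi=np.zeros((384,512),bool); roi[185:240,190:222]=1
m=(px.sum(2)<150)&roi
v,u=np.nonzero(m); print('grip px',m.sum(),u.min(),u.max(),v.min(),v.max())
def rect(m,z):
    q=np.array([ray(c,a,b,z)[:2] for b,a in zip(*np.nonzero(m))],np.float32)
    r=cv2.minAreaRect(q*1000); return r
print('grip',rect(m,.022))
# case: depth > .08
roi[:]=0; roi[135:200,305:375]=1
m=(z>.08)&roi; q=(P[m][:,:2]*1000).astype(np.float32)
print('case depth',m.sum(),cv2.minAreaRect(q))
g=(np.abs(px.max(2)-px.min(2))<25)&(px.sum(2)<420)&(px.sum(2)>180)&m
n,l,s,ce=cv2.connectedComponentsWithStats(g.astype(np.uint8)); k=1+s[1:,4].argmax()
print('cover',s[k],rect(l==k,.095))
top=np.hstack([cv2.resize(c['pixels'][130:205,300:380],None,fx=5,fy=5,interpolation=cv2.INTER_CUBIC),cv2.resize(c['pixels'][185:240,180:252],None,fx=5,fy=5,interpolation=cv2.INTER_CUBIC)[:375,:360] if 0 else cv2.resize(c['pixels'][180:255,178:258],None,fx=5,fy=5,interpolation=cv2.INTER_CUBIC)])
cv2.imwrite('pics/crop0.png',top[:,:,::-1])
E
```

```text
table z -0.00019899129586476298 tray floor 0.0009843423923017044 case 0.09551397844626419
grip px 106 202 207 211 233
grip ((508.21893310546875, 278.0962219238281), (16.420366287231445, 76.51530456542969), 88.388671875)
case depth 1771 ((613.53857421875, -72.81634521484375), (169.49510192871094, 459.27581787109375), 32.438018798828125)
cover [ 317  145   53   47 1549] ((688.0272216796875, -189.80477905273438), (131.34463500976562, 152.0946807861328), 12.484670639038086)
```

View pics/crop0.png

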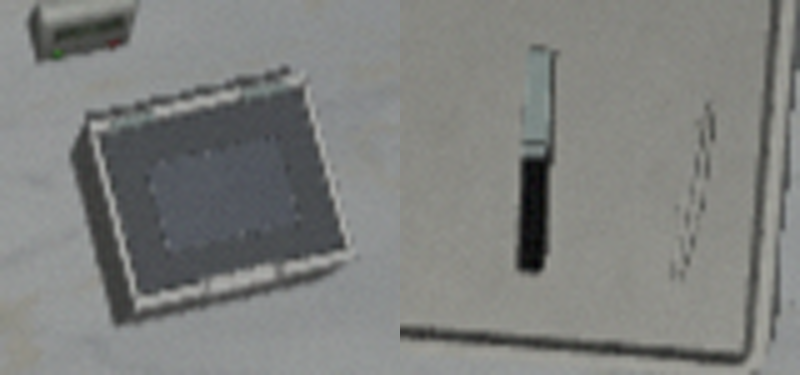

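Crop: the case's top corners are at about (135,305), (352,257), (303,75) and (90,122), with notch marks at (207,285) and (278,270) on the front edge. The spatula's tip is at (538,47), its grip/blade joint at (535,155) and its rear end at (530,270).

```bash
python3 - <<'E'
from h import *
c=dict(np.load('top0.npz'))
L=lambda x,y,z:ray(c,300+(x+.5)/5-.5,130+(y+.5)/5-.5,z)*1000
S=lambda x,y,z:ray(c,178+(x-400+.5)/5-.5,180+(y+.5)/5-.5,z)*1000
K=np.array([L(135,305,.095),L(352,257,.095),L(303,75,.095),L(90,122,.095)]);print(K.round())
print('centre',K.mean(0).round(1),'yaw',[np.degrees(np.arctan2(*(a-b)[1::-1])).round(1) for a,b in((K[3],K[0]),(K[2],K[1]))],[np.degrees(np.arctan2(-(a-b)[0],(a-b)[1])).round(1) for a,b in((K[0],K[1]),(K[3],K[2]))], [np.linalg.norm(K[i]-K[i-1]).round() for i in range(4)])
print('notch',L(207,285,.09),L(278,270,.09))
t,j,r=S(538,47,.0135),S(535,155,.022),S(530,270,.022);print('spat',t,j,r, np.linalg.norm(t-r),np.linalg.norm(j-r))
o=ctrl.get_obs();print(o['ee_pos'])
E
```

```text
[[ 610. -134.   95.]
 [ 643. -277.   95.]
 [ 765. -248.   95.]
 [ 733. -106.   95.]]
centre [ 687.7 -190.9   95. ] yaw [np.float64(12.9), np.float64(13.3)] [np.float64(12.9), np.float64(13.0)] [np.float64(126.0), np.float64(147.0), np.float64(126.0), np.float64(146.0)]
notch [ 624.19302227 -182.10456177   90.        ] [ 634.50565832 -229.04532433   90.        ]
spat [624.50291162 278.58560706  13.5       ] [547.57201365 277.55685235  22.        ] [468.1172011  279.00057776  22.        ] 156.61708927725562 79.4679279953165
[0.16447936 0.52463009 0.22398142]
```

```bash
python3 -m creep '{"translation":[[150,-105,-20],[150,-105,-20],[150,-105,-20],[150,-105,-20],[150,-105,-20]],"yaw":[0.1,0.2,0.304,0.304,0.304],"gripper":[0,0,0,0,0]}'
python3 -m creep '{"translation":[[150,-105,-20],[150,-105,-20],[150,-105,-20],[150,-105,-20],[150,-105,-20]],"yaw":[0,0,0,0,0],"gripper":[100,100,100,100,100]}'
```

```text
time_s: 0.52
ee_pos: [0.3172, 0.4169, 0.2032]
eef_rot: [-3.139, -0.0, 3.14]
force: [-0.3, 0.3, 0.5]
grip_width: 0.0938
time_s: 0.93
ee_pos: [0.4698, 0.309, 0.1822]
eef_rot: [-3.138, -0.001, 3.138]
force: [-0.1, 0.5, -0.4]
grip_width: 0.0641
```

```bash
python3 -m creep '{"translation":[[43,-31,-42],[43,-31,-42],[43,-31,-42],[43,-31,-42]],"yaw":[0.003,0.003,0.003,0.003],"gripper":[100,100,100,100]}'
cat >> h.py <<'E'
from scipy.spatial.transform import Rotation as Ro
def wrist():
    o=ctrl.get_obs(); c=ctrl.camera('wrist')
    T=np.eye(4);T[:3,:3]=Ro.from_euler('xyz',o['eef_rot']).as_matrix();T[:3,3]=o['ee_pos']
    c['W']=T@c['tool_from_camera']; return c,o
def wray(c,u,v,z):
    x,y=u-c['cx'],v-c['cy'];r=np.hypot(x,y)+1e-9;a=r/c['fx']
    d=c['W'][:3,:3]@np.array([np.sin(a)*x/r,np.sin(a)*y/r,np.cos(a)]);o=c['W'][:3,3]
    return (o+d*(z-o[2])/d[2])*1000
def wpix(c,X):
    p=np.linalg.inv(c['W'])@np.r_[np.array(X)/1000,1];a=np.arctan2(np.hypot(p[0],p[1]),p[2]);n=np.hypot(p[0],p[1])
    return c['cx']+c['fx']*a*p[0]/n,c['cy']+c['fy']*a*p[1]/n
E
python3 - <<'E'
from h import *
c,o=wrist();np.savez('w1.npz',**c);save(c,'w1.png',1.5);print(c['fx'],c['cx'],c['cy'],c['W'].round(3),o['ee_pos'],o['eef_rot'])
for X in((624.5,278.5,13.5),(547,278.5,22),(468,279,22)):print(np.array(wpix(c,X))*1.5)
E
```

```text
time_s: 1.27
ee_pos: [0.5128, 0.2771, 0.1389]
eef_rot: [-3.137, -0.003, 3.139]
force: [-1.4, 0.5, 0.9]
grip_width: 0.057
297.3186396354542 256.7583538497867 198.0198750267313 [[ 0.002  0.972  0.236  0.443]
 [ 1.    -0.001 -0.004  0.279]
 [-0.004  0.236 -0.972  0.3  ]
 [ 0.     0.     0.     1.   ]] [0.51278719 0.27707971 0.13888458] [-3.13735467 -0.00345527  3.13915662]
[386.57742161 442.80155894]
[386.43866865 350.54239929]
[387.03268608 230.77227507]
```

View pics/w1.png

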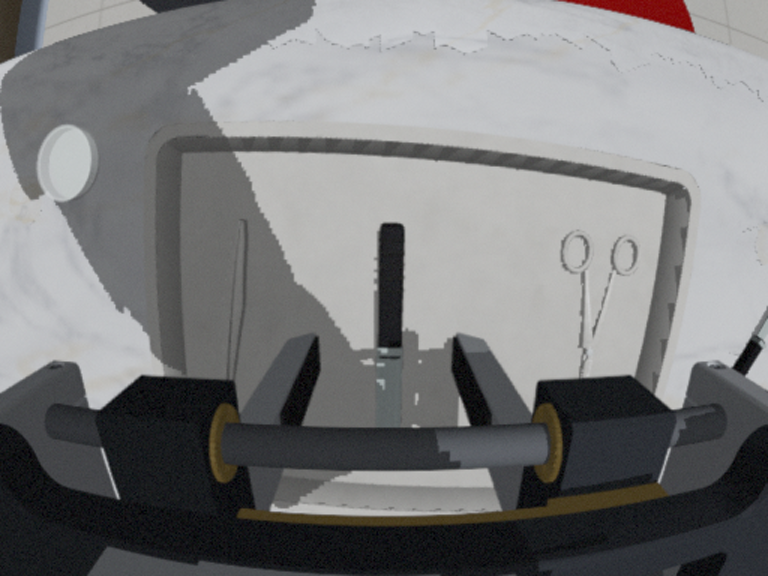

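Wrist view: the grip runs from (391,224) to (389,347), midway between the open fingers. The forceps are on the left at (238,300) and the scissors on the right.

```bash
python3 - <<'E'
from h import *
c=dict(np.load('w1.npz'))
m=(c['pixels'].astype(int).sum(2)<110);m[:147]=0;m[229:]=0;m[:,:245]=0;m[:,275:]=0
q=np.array([wray(c,u,v,.022)[:2] for v,u in zip(*np.nonzero(m))],np.float32);print(cv2.minAreaRect(q),q.min(0),q.max(0),m.sum())
s=q[q[:,0]<500];e=q[q[:,0]>520];print(s.mean(0),e.mean(0))
E
```

```text
((502.687744140625, 281.11224365234375), (14.103815078735352, 76.72137451171875), 89.39669036865234) [464.3744 273.9341] [540.9957  288.37872] 1043
[482.42795 281.1728 ] [530.7197  280.43277]
```

```bash
python3 -m creep '{"translation":[[-2,3,-40],[-2,3,-75],[-2,3,-95],[-2,3,-108],[-2,3,-114]],"yaw":[-0.012,-0.012,-0.012,-0.012,-0.012],"gripper":[100,100,100,100,100]}'
python3 -m creep '{"translation":[[0,0,0],[0,0,0],[0,0,0],[0,0,0],[0,0,0]],"yaw":[0,0,0,0,0],"gripper":[160,180,200,220,235]}' 10
python3 -m creep '{"translation":[[0,0,0],[0,0,0],[0,0,0],[0,0,0]],"yaw":[0,0,0,0],"gripper":[255,255,255,255]}' 30
```

```text
time_s: 1.73
ee_pos: [0.5098, 0.2817, 0.0253]
eef_rot: [-3.138, -0.003, 3.13]
force: [0.3, 0.0, -0.1]
grip_width: 0.0573
time_s: 2.15
ee_pos: [0.5103, 0.2819, 0.0263]
eef_rot: [-3.139, -0.001, 3.13]
force: [-0.0, 1.1, -0.7]
grip_width: 0.0272
time_s: 2.48
ee_pos: [0.5105, 0.282, 0.0269]
eef_rot: [-3.139, -0.0, 3.129]
force: [-0.9, -1.0, 5.5]
grip_width: 0.0156
```

```bash
python3 -m creep '{"translation":[[0,0,15],[0,0,45],[0,0,80],[0,0,115],[0,0,145]],"yaw":[0,0,0,0,0],"gripper":[255,255,255,255,255]}' 40
python3 -m creep '{"translation":[[0,-30,0],[-5,-70,0],[-10,-110,0],[-10,-150,0],[-10,-180,0]],"yaw":[0.06,0.12,0.18,0.24,0.24],"gripper":[255,255,255,255,255]}'
python3 -m creep '{"translation":[[0,-40,0],[-5,-80,0],[-10,-120,0],[-10,-160,0],[-10,-180,0]],"yaw":[0,0,0,0,0],"gripper":[255,255,255,255,255]}'
python3 -m creep '{"translation":[[0,-40,0],[-5,-80,0],[-10,-115,0],[-13,-145,0],[-13,-155,0]],"yaw":[0,0,0,0,0],"gripper":[255,255,255,255,255]}'
python3 - <<'E'
from h import *
a=cam('top');b=cam('scene');np.savez('top1.npz',**a);np.savez('scene1.npz',**b)
print(ctrl.get_obs()['ee_pos'],ctrl.get_obs()['eef_rot'])
A=cv2.resize(a['pixels'][125:225,270:390],None,fx=5,fy=5,interpolation=cv2.INTER_CUBIC)
cv2.imwrite('pics/top1.png',A[:,:,::-1])
E
```

```text
time_s: 2.9
ee_pos: [0.5105, 0.2819, 0.1741]
eef_rot: [-3.139, 0.0, 3.129]
force: [0.7, 0.3, -1.2]
grip_width: 0.0157
time_s: 3.32
ee_pos: [0.4999, 0.0995, 0.1742]
eef_rot: [-3.139, 0.0, -2.91]
force: [0.3, 0.7, 0.1]
grip_width: 0.0152
time_s: 3.73
ee_pos: [0.4892, -0.084, 0.1742]
eef_rot: [-3.139, 0.0, -2.912]
force: [0.6, 0.1, -0.9]
grip_width: 0.0153
time_s: 4.15
ee_pos: [0.4753, -0.2424, 0.1741]
eef_rot: [-3.138, -0.0, -2.915]
force: [0.7, -0.7, -1.4]
grip_width: 0.0158
[ 0.47587209 -0.24018798  0.17388724] [-3.13892410e+00 -2.81102335e-04 -2.91482453e+00]
```

View pics/top1.png

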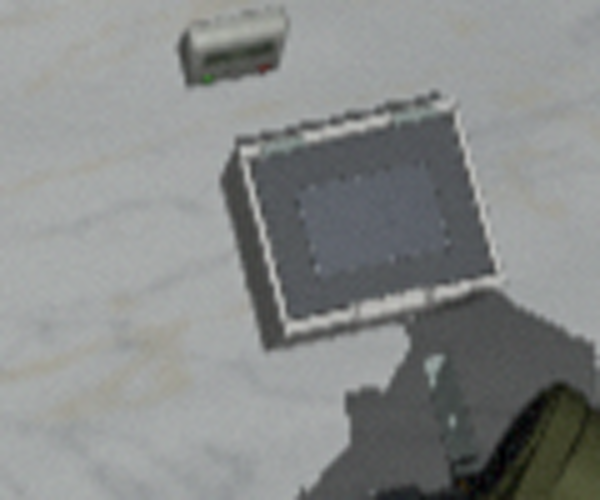

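Crop of the top view: the blade tip is at about (435,356) and the blade root at (462,455). The notch spans about (358,308) to (430,293) on the case's front edge.

```bash
python3 - <<'E'
from h import *
c=dict(np.load('top1.npz'));P=pts(c)*1000
f=lambda x,y:(270+(x+.5)/5-.5,125+(y+.5)/5-.5)
for z in(.155,.16):print('tip',ray(c,*f(435,356),z)*1000,'root',ray(c,*f(460,452),z)*1000)
print('notch',ray(c,*f(395,300),.095)*1000)
for y in range(350,460,10):
    u=int(270+(435+(y-356)*.26)/5);v=int(125+y/5);print(v,P[v,u-1:u+3].round(0).tolist())
for n in ['scene']:
    s=dict(np.load('scene1.npz'));
    X=np.array([585,-213,159])/1000;p=s['R']@X+s['t'];print(n,p[0]/p[2]*s['fx']+s['cx'],p[1]/p[2]*s['fy']+s['cy'],p[2],s['depth'][int(p[1]/p[2]*s['fy']+s['cy']),int(p[0]/p[2]*s['fx']+s['cx'])])
E
```

```text
tip [ 585.38755806 -217.74666638  155.        ] root [ 525.22192871 -231.79172905  155.        ]
tip [ 584.73535496 -216.59817898  160.        ] root [ 524.80533409 -230.58824121  160.        ]
notch [ 630.24028394 -206.19886175   95.        ]
195 [[608.0, -247.0, 2.0], [608.0, -250.0, 5.0], [609.0, -255.0, -1.0], [609.0, -259.0, -2.0]]
197 [[581.0, -214.0, 161.0], [581.0, -219.0, 156.0], [581.0, -220.0, 163.0], [581.0, -224.0, 159.0]]
199 [[575.0, -215.0, 158.0], [575.0, -218.0, 157.0], [575.0, -220.0, 161.0], [575.0, -225.0, 156.0]]
201 [[568.0, -217.0, 161.0], [568.0, -221.0, 159.0], [568.0, -223.0, 161.0], [569.0, -227.0, 159.0]]
203 [[562.0, -218.0, 159.0], [562.0, -219.0, 165.0], [562.0, -223.0, 161.0], [563.0, -228.0, 156.0]]
205 [[556.0, -221.0, 157.0], [556.0, -223.0, 163.0], [556.0, -227.0, 156.0], [556.0, -230.0, 159.0]]
207 [[550.0, -220.0, 159.0], [550.0, -223.0, 161.0], [550.0, -226.0, 162.0], [550.0, -230.0, 157.0]]
209 [[543.0, -223.0, 162.0], [543.0, -226.0, 160.0], [543.0, -229.0, 160.0], [543.0, -232.0, 162.0]]
211 [[537.0, -223.0, 158.0], [537.0, -225.0, 163.0], [538.0, -230.0, 157.0], [537.0, -232.0, 161.0]]
213 [[531.0, -226.0, 157.0], [531.0, -229.0, 159.0], [531.0, -233.0, 157.0], [531.0, -234.0, 164.0]]
215 [[525.0, -225.0, 161.0], [525.0, -229.0, 159.0], [525.0, -232.0, 160.0], [525.0, -236.0, 158.0]]
scene 315.98665572957 153.10388227517245 1.927179394408173 1.3025055
```

```bash
python3 -m creep '{"translation":[[0,0,-25],[0,0,-50],[22,6,-66],[38,10,-66],[44,11.5,-66]],"yaw":[0,0,0,0,0],"gripper":[255,255,255,255,255]}' 40
python3 -m creep '{"translation":[[0,0,0],[0,0,0],[0,0,-1],[0,0,-2],[0,0,-3]],"yaw":[0,0,0,0,0],"gripper":[255,255,255,255,255]}'
python3 -m creep '{"translation":[[0,0,-1],[0,0,-1.5],[0,0,-2],[0,0,-2]],"yaw":[0,0,0,0],"gripper":[255,255,255,255]}'
python3 - <<'E'
from h import *
o=ctrl.get_obs();print(o)
E
```

```text
time_s: 4.67
ee_pos: [0.5212, -0.2265, 0.107]
eef_rot: [-3.14, -0.001, -2.913]
force: [0.2, 1.0, 0.1]
grip_width: 0.016
time_s: 5.08
ee_pos: [0.5208, -0.2266, 0.1043]
eef_rot: [-3.14, -0.001, -2.913]
force: [1.1, -0.1, -0.8]
grip_width: 0.0155
time_s: 5.42
ee_pos: [0.5207, -0.2267, 0.1022]
eef_rot: [-3.14, -0.001, -2.913]
force: [-0.2, -0.6, -1.1]
grip_width: 0.0155
{'time_s': 5.4167, 'qpos': array([-4.74254197e-01,  4.66468581e-01,  1.59310240e+00, -2.16581084e-03,
        1.08163695e+00, -2.27221610e+00]), 'joint_vel': array([ 0.00145035, -0.00070241,  0.00038912, -0.00055521,  0.00148845,
        0.0012602 ]), 'tau': array([-4.61584493e-02, -5.90378594e+01, -3.16060746e+01, -5.05536399e-02,
        7.10085980e-03, -4.93120187e-04]), 'ee_pos': array([ 0.52071399, -0.22669804,  0.10221274]), 'eef_rot': array([-3.13988423e+00, -9.40799213e-04, -2.91341057e+00]), 'force': array([-0.1955547 , -0.64732813, -1.1447111 ]), 'moment': array([ 0.02239749,  0.03133658, -0.02404871]), 'grip_width': 0.015504849124975087}
```

```bash
M='from h import *;o=ctrl.get_obs();print(o["moment"].round(3))'
python3 -m creep '{"translation":[[0,0,-0.5],[0,0,-1],[0,0,-1]],"yaw":[0,0,0],"gripper":[255,255,255]}'; python3 -c "$M"
python3 -m creep '{"translation":[[0,0,-0.5],[0,0,-1],[0,0,-1]],"yaw":[0,0,0],"gripper":[255,255,255]}'; python3 -c "$M"
python3 -m creep '{"translation":[[0,0,-0.5],[0,0,-1],[0,0,-1]],"yaw":[0,0,0],"gripper":[255,255,255]}'; python3 -c "$M"
python3 -m creep '{"translation":[[0,0,-0.5],[0,0,-1],[0,0,-1]],"yaw":[0,0,0],"gripper":[255,255,255]}'; python3 -c "$M"
```

```text
time_s: 5.67
ee_pos: [0.5207, -0.2267, 0.1011]
eef_rot: [-3.14, -0.001, -2.913]
force: [-0.0, 0.0, 0.2]
grip_width: 0.0155
[0.024 0.038 0.002]
time_s: 5.92
ee_pos: [0.5206, -0.2267, 0.1]
eef_rot: [-3.14, -0.001, -2.913]
force: [-0.7, -0.1, -1.3]
grip_width: 0.0154
[ 0.01   0.003 -0.009]
time_s: 6.17
ee_pos: [0.5207, -0.2267, 0.099]
eef_rot: [-3.14, -0.001, -2.913]
force: [-0.9, 0.3, 1.8]
grip_width: 0.0155
[0.056 0.054 0.017]
time_s: 6.42
ee_pos: [0.5207, -0.2268, 0.0981]
eef_rot: [-3.14, -0.001, -2.913]
force: [-1.7, -0.2, 2.5]
grip_width: 0.0158
[0.05  0.079 0.005]
```

```bash
python3 - <<'E'
from h import *
a=cam('top');c,o=wrist();np.savez('top2.npz',**a);np.savez('w2.npz',**c)
A=cv2.resize(a['pixels'][155:215,320:380],None,fx=8,fy=8,interpolation=cv2.INTER_CUBIC)
B=cv2.resize(c['pixels'][180:340,180:340],None,fx=3,fy=3,interpolation=cv2.INTER_CUBIC)
h=480;cv2.imwrite('pics/tw2.png',np.hstack([A[:h],B[:h]])[:,:800,::-1])
print(o['moment'],o['force'])
E
```

```text
[0.05245225 0.06391677 0.02123252] [-2.50063785 -1.06998424  2.97880018]
```

View pics/tw2.png

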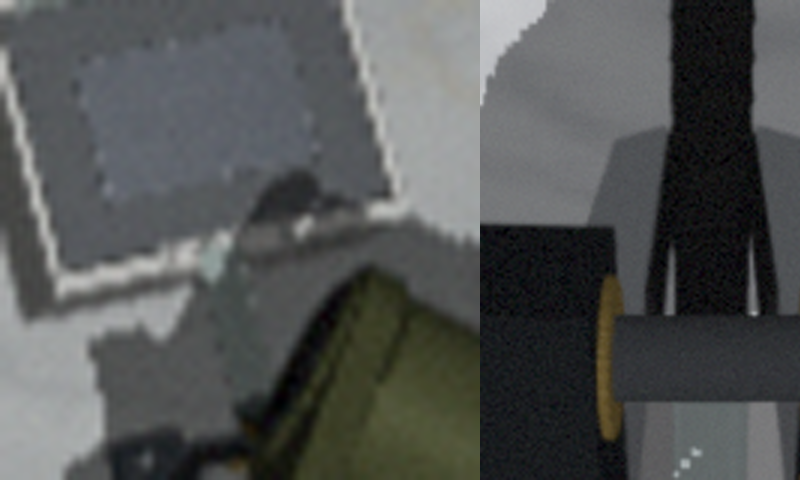

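Left half is the top view: the blade tip sits in the notch at about (215,240), with the lit part around 200-232. Right half is the wrist view: the grip is squarely between the fingers.

```bash
python3 - <<'E'
from h import *
c=dict(np.load('top2.npz'));P=pts(c)*1000
C=np.array([688,-191]);ex=np.array([.974,.225]);ey=np.array([-.225,.974])
f=lambda x,y:(320+(x+.5)/8-.5,155+(y+.5)/8-.5)
for p in((215,236),(200,275),(232,235),(235,320)):
    q=ray(c,*f(*p),.086)[:2]*1000;print(p,q.round(1),((q-C)@ex).round(1),((q-C)@ey).round(1))
o=ctrl.get_obs();q=o['ee_pos'][:2]*1000+112.7*ex;print('tip pred',q,(q-C)@ex,(q-C)@ey)
for v in range(182,196,1):print(v,[(int(P[v,u,2]),int((P[v,u,:2]-C)@ex),int((P[v,u,:2]-C)@ey)) for u in range(343,352)])
E
```

```text
(215, 236) [ 633.4 -201. ] -55.4 2.5
(200, 275) [ 617.  -194.5] -69.9 12.6
(232, 235) [ 633.9 -208. ] -56.5 -4.4
(235, 320) [ 598.3 -208.5] -91.3 3.1
tip pred [ 630.47575459 -201.39401188] -58.36726769842397 2.8191876422507103
182 [(90, -46, 13), (95, -48, 10), (93, -48, 7), (100, -50, 5), (95, -50, 1), (96, -51, -1), (98, -51, -4), (96, -52, -8), (92, -52, -12)]
183 [(100, -51, 15), (97, -51, 12), (95, -51, 8), (91, -52, 4), (94, -53, 1), (86, -53, -3), (92, -54, -5), (82, -54, -10), (86, -55, -12)]
184 [(98, -54, 16), (93, -54, 12), (94, -55, 9), (83, -54, 3), (85, -55, 0), (81, -55, -3), (81, -56, -6), (83, -57, -9), (80, -57, -13)]
185 [(81, -55, 13), (79, -56, 9), (76, -56, 5), (83, -57, 4), (83, -58, 0), (83, -59, -2), (83, -60, -5), (78, -60, -9), (81, -61, -12)]
186 [(83, -58, 14), (83, -59, 11), (82, -60, 8), (85, -61, 5), (82, -61, 1), (89, -63, 0), (90, -64, -2), (83, -64, -7), (79, -64, -12)]
187 [(83, -62, 15), (78, -62, 11), (89, -64, 10), (82, -64, 5), (84, -65, 2), (82, -65, 0), (89, -67, -2), (83, -67, -7), (45, -64, -19)]
188 [(73, -64, 13), (77, -65, 11), (84, -67,
[... 324 characters left out ...]
76, 0), (88, -77, -3), (4, -70, -26)]
191 [(1, -67, 0), (0, -68, -3), (0, -68, -6), (83, -77, 9), (89, -78, 7), (79, -78, 1), (84, -79, 0), (85, -80, -3), (82, -80, -7)]
192 [(1, -70, 1), (-5, -71, -3), (0, -72, -5), (88, -81, 11), (85, -81, 7), (85, -82, 3), (84, -82, 0), (84, -83, -2), (88, -84, -5)]
193 [(0, -74, 1), (0, -74, -1), (-2, -75, -5), (83, -83, 10), (88, -85, 8), (84, -85, 4), (85, -86, 1), (81, -86, -2), (84, -87, -5)]
194 [(-2, -77, 2), (0, -78, 0), (1, -79, -3), (-2, -79, -8), (90, -88, 9), (79, -88, 4), (84, -89, 2), (89, -90, 0), (85, -90, -4)]
195 [(1, -81, 3), (0, -81, 0), (2, -82, -2), (-7, -82, -8), (81, -90, 8), (81, -91, 5), (85, -92, 3), (86, -93, 0), (83, -93, -3)]
```

The blade top reads about 85 mm over the sill, so it is resting in the notch. Next I raise it a little and slide it in under the lip.

```bash
M='from h import *;o=ctrl.get_obs();print(o["moment"].round(3))'
python3 -m creep '{"translation":[[0,0,1],[0,0,2],[2,0.5,2],[4,1,2],[4,1,2]],"yaw":[0,0,0,0,0],"gripper":[255,255,255,255,255]}'; python3 -c "$M"
python3 -m creep '{"translation":[[2,0.5,0],[4,1,0],[4,1,0]],"yaw":[0,0,0],"gripper":[255,255,255]}'; python3 -c "$M"
python3 -m creep '{"translation":[[2,0.5,0],[4,1,0],[5,1.2,0],[5,1.2,0]],"yaw":[0,0,0,0],"gripper":[255,255,255,255]}'; python3 -c "$M"
```

```text
time_s: 6.93
ee_pos: [0.525, -0.2256, 0.1]
eef_rot: [-3.14, -0.001, -2.913]
force: [-0.0, 0.8, -0.3]
grip_width: 0.0158
[0.088 0.014 0.002]
time_s: 7.18
ee_pos: [0.5293, -0.2245, 0.0999]
eef_rot: [-3.14, -0.001, -2.913]
force: [0.6, -0.0, -0.9]
grip_width: 0.0153
[ 0.03   0.018 -0.041]
time_s: 7.52
ee_pos: [0.5345, -0.2232, 0.0999]
eef_rot: [-3.14, -0.001, -2.913]
force: [0.0, -0.3, 0.5]
grip_width: 0.0155
[ 0.027  0.014 -0.039]
```

```bash
M='from h import *;o=ctrl.get_obs();print(o["moment"].round(3))'
python3 -m creep '{"translation":[[0,0,-2],[0.2,0,-5],[0.4,0.1,-8],[0.7,0.2,-11],[0.7,0.2,-11]],"yaw":[0,0,0,0,0],"gripper":[255,255,255,255,255]}' 20; python3 -c "$M"
python3 -m creep '{"translation":[[0.2,0,-3],[0.4,0.1,-6],[0.7,0.2,-9],[0.9,0.2,-11],[0.9,0.2,-11]],"yaw":[0,0,0,0,0],"gripper":[255,255,255,255,255]}'; python3 -c "$M"
python3 - <<'E'
from h import *
a=cam('top');np.savez('top3.npz',**a);P=pts(a)*1000
C=np.array([688,-191]);ex=np.array([.974,.225]);ey=np.array([-.225,.974])
R=P[140:192,312:375].reshape(-1,3);x=(R[:,:2]-C)@ex;y=(R[:,:2]-C)@ey
for lo in range(-55,55,10):
    m=(x>lo)&(x<lo+10)&(abs(y)<60)&(R[:,2]>70);print(lo,m.sum(),np.median(R[m,2]).round(1))
E
```

```text
time_s: 7.93
ee_pos: [0.5351, -0.223, 0.0882]
eef_rot: [-3.14, -0.001, -2.913]
force: [-0.0, -1.5, 0.6]
grip_width: 0.0159
[-0.104 -0.019 -0.156]
time_s: 8.35
ee_pos: [0.5363, -0.2228, 0.0771]
eef_rot: [-3.14, -0.001, -2.913]
force: [2.0, -0.3, 4.4]
grip_width: 0.0158
[ 0.034 -0.378 -0.056]
-55 115 96.0
-45 109 96.0
-35 110 96.2
-25 107 96.3
-15 107 95.5
-5 107 95.4
5 105 96.3
15 108 95.2
25 107 94.7
35 107 95.0
45 107 94.9
```

```bash
cat > cov.py <<'E'
from h import *
o=ctrl.get_obs();print(o['ee_pos'].round(4),o['force'].round(1),o['moment'].round(2))
a=cam('top');P=pts(a)*1000
C=np.array([688,-191]);ex=np.array([.974,.225]);ey=np.array([-.225,.974])
R=P[120:192,312:380].reshape(-1,3);x=(R[:,:2]-C)@ex;y=(R[:,:2]-C)@ey
r=[]
for lo in range(-60,100,10):
    m=(x>lo)&(x<lo+10)&(abs(y)<60)&(R[:,2]>60);r.append((lo+5,int(m.sum()),float(np.median(R[m,2]).round(1)) if m.any() else 0))
print(r)
E
python3 -m creep '{"translation":[[0.4,0.1,-2],[0.8,0.2,-4],[1.2,0.3,-6],[1.6,0.4,-8],[2,0.4,-9]],"yaw":[0,0,0,0,0],"gripper":[255,255,255,255,255]}'; python3 cov.py
python3 -m creep '{"translation":[[0.7,0.1,-2],[1.4,0.3,-4],[2.1,0.5,-6],[2.8,0.6,-8],[2.8,0.6,-8]],"yaw":[0,0,0,0,0],"gripper":[255,255,255,255,255]}'; python3 cov.py
```

```text
time_s: 8.82
ee_pos: [0.5384, -0.2225, 0.0686]
eef_rot: [-3.14, -0.0, -2.913]
force: [-0.3, 0.1, 5.3]
grip_width: 0.0157
[ 0.5384 -0.2225  0.0686] [-0.3  0.1  5.3] [ 0.06 -0.12 -0.05]
[(-55, 112, 94.4), (-45, 109, 97.4), (-35, 110, 97.1), (-25, 107, 97.7), (-15, 107, 96.6), (-5, 109, 97.2), (5, 103, 97.0), (15, 108, 96.1), (25, 102, 96.4), (35, 106, 95.7), (45, 110, 94.8), (55, 105, 95.3), (65, 49, 95.3), (75, 0, 0), (85, 0, 0), (95, 0, 0)]
time_s: 9.28
ee_pos: [0.5411, -0.2218, 0.0603]
eef_rot: [-3.14, -0.001, -2.913]
force: [0.1, -0.5, 5.7]
grip_width: 0.0157
[ 0.5411 -0.2218  0.0603] [ 0.1 -0.5  5.7] [-0.    0.01 -0.07]
[(-55, 111, 94.5), (-45, 108, 99.0), (-35, 111, 98.3), (-25, 107, 98.7), (-15, 111, 98.6), (-5, 107, 98.0), (5, 104, 97.7), (15, 107, 97.5), (25, 103, 96.5), (35, 107, 95.5), (45, 104, 95.9), (55, 117, 95.6), (65, 44, 94.4), (75, 0, 0), (85, 0, 0), (95, 0, 0)]
```

```bash
python3 -m creep '{"translation":[[1.2,0.3,-2],[2.4,0.5,-4],[3.6,0.8,-6],[4.8,1.1,-8],[4.8,1.1,-8]],"yaw":[0,0,0,0,0],"gripper":[255,255,255,255,255]}'; python3 cov.py
```

```text
time_s: 9.75
ee_pos: [0.5457, -0.2206, 0.0516]
eef_rot: [-3.14, -0.002, -2.913]
force: [-3.7, -2.6, 2.1]
grip_width: 0.0161
[ 0.5457 -0.2206  0.0516] [-3.7 -2.6  2.1] [-0.25  0.57 -0.05]
[(-55, 109, 97.1), (-45, 111, 100.8), (-35, 111, 100.7), (-25, 109, 100.5), (-15, 105, 100.0), (-5, 107, 100.1), (5, 104, 98.3), (15, 110, 98.4), (25, 103, 96.7), (35, 105, 95.8), (45, 112, 95.3), (55, 102, 96.1), (65, 52, 95.3), (75, 0, 0), (85, 0, 0), (95, 0, 0)]
```

```bash
python3 -m creep '{"translation":[[0.3,0,-1.5],[0.5,0.1,-3],[0.8,0.2,-4.5],[0.8,0.2,-5]],"yaw":[0,0,0,0],"gripper":[255,255,255,255]}'; python3 cov.py
```

```text
time_s: 10.13
ee_pos: [0.5474, -0.2204, 0.0472]
eef_rot: [-3.139, 0.0, -2.913]
force: [3.3, -0.1, 5.7]
grip_width: 0.0159
[ 0.5474 -0.2204  0.0472] [ 3.3 -0.1  5.7] [ 0.12 -0.65 -0.04]
[(-55, 109, 96.8), (-45, 109, 101.4), (-35, 112, 100.8), (-25, 107, 101.3), (-15, 104, 100.6), (-5, 111, 99.4), (5, 108, 98.5), (15, 103, 98.4), (25, 104, 97.4), (35, 105, 95.7), (45, 101, 95.7), (55, 108, 95.2), (65, 50, 95.6), (75, 0, 0), (85, 0, 0), (95, 0, 0)]
```

```bash
python3 -m creep '{"translation":[[1.5,0.3,1],[3,0.7,2],[4.5,1,3],[6,1.3,4],[6,1.3,4]],"yaw":[0,0,0,0,0],"gripper":[255,255,255,255,255]}' 40; python3 cov.py
```

```text
time_s: 10.6
ee_pos: [0.5526, -0.219, 0.0505]
eef_rot: [-3.141, -0.002, -2.913]
force: [-5.3, -1.0, 1.9]
grip_width: 0.0157
[ 0.5526 -0.219   0.0505] [-5.3 -1.   1.9] [-0.11  0.74  0.07]
[(-55, 100, 95.5), (-45, 111, 108.0), (-35, 108, 107.0), (-25, 107, 106.0), (-15, 104, 104.8), (-5, 107, 103.7), (5, 105, 101.8), (15, 106, 100.7), (25, 100, 99.1), (35, 103, 97.6), (45, 104, 96.4), (55, 109, 94.9), (65, 47, 94.7), (75, 0, 0), (85, 0, 0), (95, 0, 0)]
```

```bash
python3 -m creep '{"translation":[[4,1,6],[8,2,13],[12,3,20],[16,4,27],[19,4.5,32]],"yaw":[0,0,0,0,0],"gripper":[255,255,255,255,255]}' 60; python3 cov.py
python3 - <<'E'
from h import *
a=cam('top');np.savez('top4.npz',**a);b=cam('scene')
A=cv2.resize(a['pixels'][125:225,300:400],None,fx=4,fy=4,interpolation=cv2.INTER_CUBIC)
B=cv2.resize(b['pixels'][110:210,250:350],None,fx=4,fy=4,interpolation=cv2.INTER_CUBIC)
cv2.imwrite('pics/top4.png',np.hstack([A,B])[:,:,::-1])
E
```

```text
time_s: 11.07
ee_pos: [0.5725, -0.2143, 0.0838]
eef_rot: [-3.14, -0.0, -2.912]
force: [-2.0, 0.1, -2.0]
grip_width: 0.0155
[ 0.5725 -0.2143  0.0838] [-2.   0.1 -2. ] [0.08 0.23 0.02]
[(-55, 56, 95.1), (-45, 69, 120.1), (-35, 95, 145.9), (-25, 101, 140.4), (-15, 110, 135.1), (-5, 101, 129.6), (5, 104, 124.6), (15, 104, 118.2), (25, 101, 113.1), (35, 93, 106.9), (45, 98, 101.1), (55, 100, 96.2), (65, 49, 95.6), (75, 0, 0), (85, 0, 0), (95, 0, 0)]
```

View pics/top4.png

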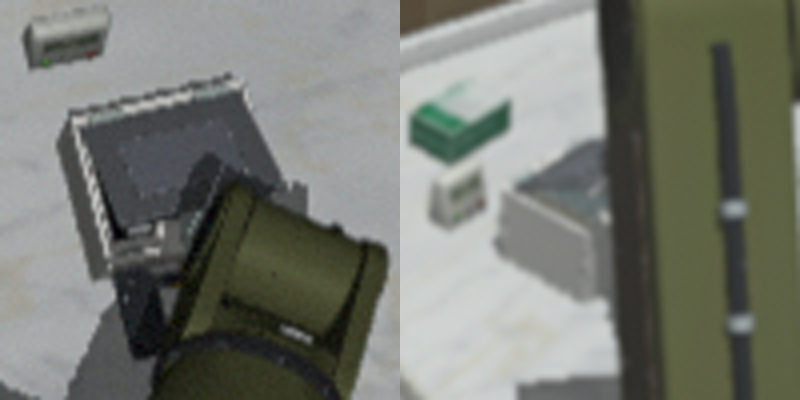

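Left half is the top view: the cover is raised on the blade, with the slot region at (150,230). Depth gives θ≈29°. The scene view on the right is mostly blocked by the arm.

```bash
python3 -m creep '{"translation":[[8,2,17],[16,3.5,32],[25,6,41],[34,8,48],[42,9.5,53]],"yaw":[0,0,0,0,0],"gripper":[255,255,255,255,255]}' 60; python3 cov.py
```

```text
time_s: 11.63
ee_pos: [0.6146, -0.2048, 0.1366]
eef_rot: [-3.14, -0.0, -2.912]
force: [-0.5, 0.5, -1.7]
grip_width: 0.0155
[ 0.6146 -0.2048  0.1366] [-0.5  0.5 -1.7] [ 0.    0.08 -0.01]
[(-55, 142, 422.1), (-45, 120, 418.8), (-35, 79, 416.7), (-25, 46, 414.5), (-15, 29, 393.5), (-5, 28, 74.8), (5, 60, 172.4), (15, 76, 186.7), (25, 82, 192.6), (35, 69, 163.0), (45, 47, 133.3), (55, 61, 99.8), (65, 48, 95.0), (75, 0, 0), (85, 0, 0), (95, 0, 0)]
```

```bash
python3 -m creep '{"translation":[[10,2.3,4],[20,4.6,7],[30,7,8],[38,9,8],[43,10,8]],"yaw":[0,0,0,0,0],"gripper":[255,255,255,255,255]}' 60; python3 cov.py
```

```text
time_s: 12.1
ee_pos: [0.6591, -0.1944, 0.1448]
eef_rot: [-3.139, 0.001, -2.912]
force: [-0.4, 0.0, 0.3]
grip_width: 0.0154
[ 0.6591 -0.1944  0.1448] [-0.4  0.   0.3] [ 0.01  0.02 -0.  ]
[(-55, 151, 403.8), (-45, 152, 418.2), (-35, 134, 428.4), (-25, 126, 431.3), (-15, 122, 431.5), (-5, 128, 428.6), (5, 88, 427.3), (15, 58, 424.0), (25, 25, 421.3), (35, 15, 74.8), (45, 24, 73.9), (55, 140, 123.2), (65, 129, 189.0), (75, 48, 200.2), (85, 0, 0), (95, 0, 0)]
```

```bash
sed -i 's/120:192,312:380/90:192,305:385/' cov.py; python3 -m creep '{"translation":[[3,0.7,1],[3,0.7,1],[3,0.7,1],[3,0.7,1],[3,0.7,1]],"yaw":[0,0,0,0,0],"gripper":[255,255,255,255,255]}' 60; python3 cov.py
```

```text
time_s: 12.57
ee_pos: [0.6622, -0.1937, 0.1457]
eef_rot: [-3.139, 0.001, -2.912]
force: [-0.1, 0.5, -1.5]
grip_width: 0.0154
[ 0.6622 -0.1937  0.1457] [-0.1  0.5 -1.5] [0.04 0.01 0.01]
[(-55, 172, 406.9), (-45, 166, 420.7), (-35, 171, 427.8), (-25, 142, 431.3), (-15, 137, 432.1), (-5, 140, 430.6), (5, 107, 427.9), (15, 63, 425.5), (25, 33, 423.2), (35, 18, 285.6), (45, 20, 75.9), (55, 94, 103.7), (65, 123, 136.0), (75, 113, 166.6), (85, 148, 191.4), (95, 31, 195.5)]
```

The cover now reads about 1.9 rad, so it is right over. I back the spatula away and carry it to the tray.

```bash
python3 -m creep '{"translation":[[-5,-1,20],[-15,-3,45],[-40,-9,60],[-75,-17,60],[-110,-25,60]],"yaw":[0,0,0,0,0],"gripper":[255,255,255,255,255]}' 60
python3 -m creep '{"translation":[[-20,30,0],[-30,70,-5],[-40,110,-15],[-45,150,-25],[-45,185,-30]],"yaw":[0,-0.06,-0.12,-0.18,-0.24],"gripper":[255,255,255,255,255]}'
python3 -m creep '{"translation":[[0,40,0],[0,80,0],[0,120,0],[0,160,0],[0,190,0]],"yaw":[0,0,0,0,0],"gripper":[255,255,255,255,255]}'
python3 -m creep '{"translation":[[0,35,0],[0,70,-10],[0,100,-20],[0,118,-30],[0,118,-30]],"yaw":[0,0,0,0,0],"gripper":[255,255,255,255,255]}'; python3 cov.py
python3 - <<'E'
from h import *
c,o=wrist();np.savez('w3.npz',**c)
a=cam('top');np.savez('top5.npz',**a)
A=cv2.resize(a['pixels'][90:260,130:400],None,fx=2.9,fy=2.9,interpolation=cv2.INTER_CUBIC)
cv2.imwrite('pics/top5.png',A[:,:,::-1]);print(o['ee_pos'],o['eef_rot'])
E
```

```text
time_s: 13.03
ee_pos: [0.5512, -0.2187, 0.2065]
eef_rot: [-3.138, 0.003, -2.911]
force: [0.9, -0.6, -0.1]
grip_width: 0.0155
time_s: 13.45
ee_pos: [0.5046, -0.0319, 0.176]
eef_rot: [-3.138, 0.002, 3.129]
force: [1.2, 0.2, -0.4]
grip_width: 0.0158
time_s: 13.87
ee_pos: [0.5041, 0.1608, 0.1764]
eef_rot: [-3.139, 0.003, 3.13]
force: [0.6, 0.1, -0.3]
grip_width: 0.0157
time_s: 14.28
ee_pos: [0.5028, 0.2814, 0.1444]
eef_rot: [-3.138, 0.001, 3.133]
force: [-0.2, -0.4, -1.1]
grip_width: 0.0155
[0.5028 0.2814 0.1444] [-0.2 -0.4 -1.1] [-0.06  0.01 -0.02]
[(-55, 83, 84.6), (-45, 52, 82.6), (-35, 17, 87.4), (-25, 17, 70.4), (-15, 19, 67.2), (-5, 21, 68.9), (5, 36, 69.2), (15, 29, 69.7), (25, 21, 69.5), (35, 22, 69.5), (45, 27, 67.9), (55, 140, 103.3), (65, 179, 130.1), (75, 214, 160.5), (85, 162, 188.7), (95, 37, 195.1)]
[0.50330908 0.27978491 0.14533421] [-3.13787824e+00  1.22224403e-03  3.13177974e+00]
```

View pics/top5.png

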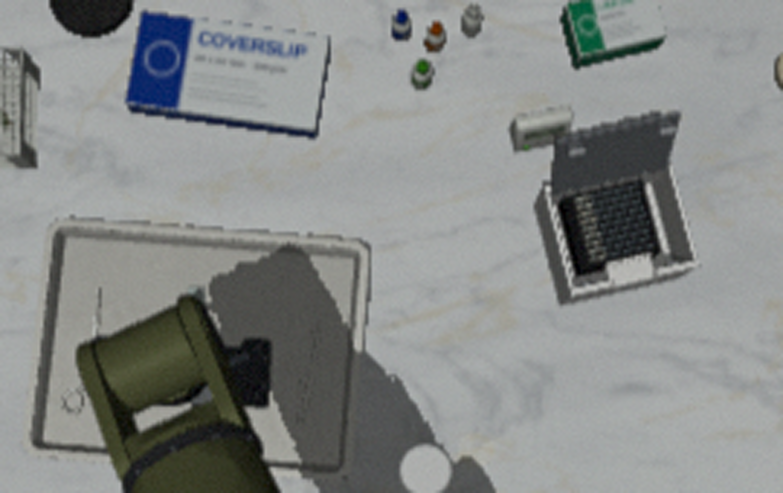

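Top view: the cover stands open past the hinge at (615,150), the slides are visible and the rest is undisturbed. The arm is over the tray. I lower with a light grip so the spatula pivots flat on its rear edge.

```bash
python3 -m creep '{"translation":[[1,0.5,-25],[1,0.5,-50],[1,0.5,-70],[1,0.5,-82],[1,0.5,-86]],"yaw":[0,0,0,0,0],"gripper":[255,255,255,255,255]}' 30
python3 -m creep '{"translation":[[0,0,-2],[0,0,-4],[0,0,-6],[1,0,-8],[2,0,-10]],"yaw":[0,0,0,0,0],"gripper":[255,255,255,255,255]}' 8
python3 -m creep '{"translation":[[1.5,0,-2],[3,0,-4],[4.5,0,-6],[6,0,-8],[6,0,-8]],"yaw":[0,0,0,0,0],"gripper":[255,255,255,255,255]}'
python3 - <<'E'
from h import *
c,o=wrist();np.savez('w4.npz',**c)
a=cam('top');np.savez('top6.npz',**a)
A=cv2.resize(a['pixels'][165:255,140:260],None,fx=3,fy=3,interpolation=cv2.INTER_CUBIC)
B=c['pixels'][130:384,100:412]
H=np.zeros((384+20,700,3),np.uint8);H[:270,:360]=A;H[:254,370:682]=B
cv2.imwrite('pics/tw6.png',H[:300,:,::-1])
E
```

```text
time_s: 14.85
ee_pos: [0.505, 0.2775, 0.0596]
eef_rot: [-3.138, 0.002, 3.128]
force: [0.5, 0.7, -0.9]
grip_width: 0.0159
time_s: 15.27
ee_pos: [0.5074, 0.2776, 0.0501]
eef_rot: [-3.138, 0.003, 3.128]
force: [0.2, 1.3, -0.5]
grip_width: 0.0159
time_s: 15.68
ee_pos: [0.5139, 0.2777, 0.042]
eef_rot: [-3.138, 0.003, 3.128]
force: [1.3, 0.5, 0.3]
grip_width: 0.0159
```

View pics/tw6.png

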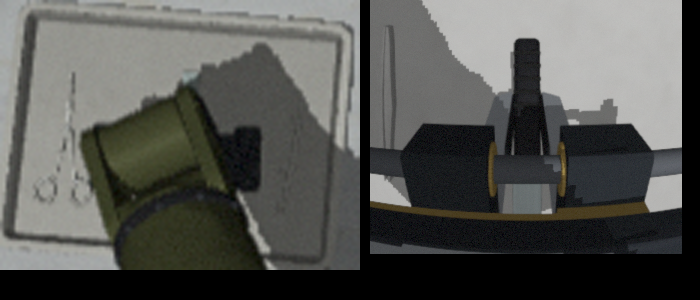

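The spatula is still held and clear of the forceps (left in the wrist view) and the scissors. Tip visible at (190,77) in the left half.

```bash
python3 - <<'E'
from h import *
P=pts(dict(np.load('top6.npz')))*1000
for v in range(187,195):print(v,[tuple(P[v,u].astype(int)) for u in range(201,207)])
E
python3 -m creep '{"translation":[[1,0,-2],[2,0,-4],[3.5,0,-6],[5,0,-8],[5,0,-8]],"yaw":[0,0,0,0,0],"gripper":[255,255,255,255,255]}'
python3 - <<'E'
from h import *
P=pts(cam('top'))*1000
for v in range(187,195):print(v,[tuple(P[v,u].astype(int)) for u in range(201,207)])
E
```

```text
187 [(np.int64(633), np.int64(295), np.int64(1)), (np.int64(632), np.int64(291), np.int64(4)), (np.int64(633), np.int64(288), np.int64(2)), (np.int64(633), np.int64(285), np.int64(-1)), (np.int64(633), np.int64(281), np.int64(2)), (np.int64(633), np.int64(277), np.int64(3))]
188 [(np.int64(629), np.int64(295), np.int64(3)), (np.int64(630), np.int64(292), np.int64(-1)), (np.int64(628), np.int64(287), np.int64(8)), (np.int64(630), np.int64(284), np.int64(0)), (np.int64(630), np.int64(281), np.int64(0)), (np.int64(629), np.int64(277), np.int64(3))]
189 [(np.int64(614), np.int64(283), np.int64(80)), (np.int64(614), np.int64(279), np.int64(83)), (np.int64(614), np.int64(276), np.int64(82)), (np.int64(615), np.int64(274), np.int64(73)), (np.int64(615), np.int64(270), np.int64(77)), (np.int64(625), np.int64(277), np.int64(3))]
190 [(np.int64(612), np.int64(284), np.int64(69)), (np.int64(612), np.int64(280), np.int64(72)), (np.int64(612), np.int64(277), np.int64(75)), (np.int64(611), np.int64(272), np.int64(81)), (np.int64(612), np.int64(271), np.int64(70)), (np.int64(622), np.int64(277), np
[... 2817 characters left out ...]
610), np.int64(278), np.int64(39)), (np.int64(609), np.int64(274), np.int64(45)), (np.int64(610), np.int64(271), np.int64(40))]
193 [(np.int64(570), np.int64(248), np.int64(306)), (np.int64(570), np.int64(244), np.int64(310)), (np.int64(569), np.int64(241), np.int64(312)), (np.int64(571), np.int64(240), np.int64(303)), (np.int64(572), np.int64(238), np.int64(296)), (np.int64(606), np.int64(270), np.int64(45))]
194 [(np.int64(567), np.int64(247), np.int64(308)), (np.int64(566), np.int64(244), np.int64(313)), (np.int64(567), np.int64(241), np.int64(310)), (np.int64(567), np.int64(238), np.int64(310)), (np.int64(567), np.int64(236), np.int64(306)), (np.int64(570), np.int64(236), np.int64(289))]
```

It is pivoting as planned: the tip dropped from about 80 to 46 mm. Next I finish lowering.

```bash
python3 -m creep '{"translation":[[0.5,0,-1.5],[1,0,-3],[1.5,0,-4.5],[2,0,-6],[2,0,-7]],"yaw":[0,0,0,0,0],"gripper":[255,255,255,255,255]}' 6
cat > tip.py <<'E'
from h import *
P=pts(cam('top'))*1000
R=P[180:200,196:212].reshape(-1,3);m=(R[:,2]>8)&(R[:,2]<120)&(R[:,1]>262)&(R[:,1]<300)
R=R[m]
for lo in range(580,650,8):
    k=(R[:,0]>=lo)&(R[:,0]<lo+8);
    if k.any():print(lo,k.sum(),R[k].mean(0).round(1))
E
python3 tip.py
```

```text
time_s: 16.67
ee_pos: [0.5203, 0.2775, 0.0264]
eef_rot: [-3.138, 0.002, 3.128]
force: [0.9, -0.9, 0.1]
grip_width: 0.016
596 1 [602.2 267.   22.2]
604 4 [607.5 269.   21.4]
612 11 [615.7 273.8  21.5]
620 14 [623.7 275.5  20.5]
628 10 [632.  274.6  23.1]
636 1 [639.6 273.4   8. ]
```

```bash
python3 -m creep '{"translation":[[0,0,-0.7],[0,0,-1.4],[0,0,-2],[0,0,-2.4]],"yaw":[0,0,0,0],"gripper":[255,255,255,255]}' 4
python3 tip.py
```

```text
time_s: 17.05
ee_pos: [0.5201, 0.2775, 0.0238]
eef_rot: [-3.138, 0.001, 3.128]
force: [-2.5, -2.5, 5.6]
grip_width: 0.0154
596 1 [603.4 268.3  12.5]
604 4 [608.3 269.8  15.6]
612 9 [616.  274.9  12.4]
620 11 [623.8 277.   14.1]
628 8 [631.5 274.5  11.1]
644 1 [646.4 269.7  10.3]
```

Flat now: the tip top is at about 13 mm and the force shows light contact. I release and withdraw.

```bash
python3 -m creep '{"translation":[[0,0,0],[0,0,0],[0,0,0],[0,0,0],[0,0,0]],"yaw":[0,0,0,0,0],"gripper":[225,210,190,170,150]}' 4
python3 -m creep '{"translation":[[0,0,0],[0,0,10],[0,0,40],[0,0,80],[0,0,120]],"yaw":[0,0,0,0,0],"gripper":[140,140,140,140,140]}'
python3 -m creep '{"translation":[[-30,20,20],[-60,55,40],[-95,90,40],[-130,125,40],[-150,145,40]],"yaw":[0,0,0,0,0],"gripper":[140,140,140,140,140]}'
python3 -m creep '{"translation":[[-30,25,0],[-60,50,0],[-90,70,0],[-90,70,0],[-90,70,0]],"yaw":[0,0,0,0,0],"gripper":[140,140,140,140,140]}'
python3 - <<'E'
from h import *
a=cam('top');P=pts(a)*1000
A=cv2.resize(a['pixels'][80:265,130:400],None,fx=2.9,fy=2.9,interpolation=cv2.INTER_CUBIC)
cv2.imwrite('pics/top7.png',A[:,:,::-1])
for v in range(186,238,4):print(v,[int(P[v,u,2]) for u in range(199,213)])
E
python3 cov.py
```

```text
time_s: 17.52
ee_pos: [0.5201, 0.2775, 0.0238]
eef_rot: [-3.138, 0.001, 3.128]
force: [-0.2, -0.8, -0.3]
grip_width: 0.0333
time_s: 17.93
ee_pos: [0.5195, 0.2772, 0.1455]
eef_rot: [-3.137, -0.0, 3.128]
force: [1.0, 0.0, 0.4]
grip_width: 0.0425
time_s: 18.35
ee_pos: [0.3758, 0.4156, 0.187]
eef_rot: [-3.138, 0.001, 3.128]
force: [0.8, 0.4, 0.1]
grip_width: 0.0424
time_s: 18.77
ee_pos: [0.2844, 0.4864, 0.1877]
eef_rot: [-3.139, 0.001, 3.131]
force: [0.9, 0.3, -0.1]
grip_width: 0.0421
186 [-1, 2, -2, 2, -2, 2, 1, 2, 0, -4, -6, 0, 6, 6]
190 [-3, 0, 3, 1, -2, 11, 15, 12, 13, 11, 2, 0, 1, 2]
194 [0, 3, 3, 5, 0, 14, 18, 11, 8, 12, 3, 0, 7, 1]
198 [8, -2, 2, -1, 5, 13, 13, 13, 7, 15, 0, 6, 1, -3]
202 [1, 4, 5, 3, 12, 16, 12, 14, 13, 10, 2, 3, 0, 1]
206 [2, 3, 3, 4, 27, 24, 25, 19, 20, 1, 2, -2, -1, 3]
210 [5, 2, 4, 0, 14, 20, 15, 21, 25, 6, 7, 3, 0, 5]
214 [5, -5, 4, 3, 24, 25, 21, 22, 22, -1, -1, 2, -2, -4]
218 [0, -4, 2, -1, 19, 19, 22, 19, 20, 0, -1, 5, 0, 8]
222 [7, 0, 0, 0, 25, 18, 17, 24, 12, -1, 0, 0, 3, 2]
226 [-1, 5, 2, 26, 19, 22, 17, 25, 6, -1, 0, 0, 2, 3]
230 [0, 0, 8, 20, 26, 20, 20, 22, -8, 3, 0, -1, -4, 0]
234 [-1, -3, 0, 4, 2, 1, 1, 3, 2, 2, -1, 5, 0, 0]
[0.2855 0.4857 0.1876] [-0.4  0.3 -0.5] [-0.02  0.01  0.03]
[(-55, 79, 83.6), (-45, 50, 82.9), (-35, 18, 88.3), (-25, 19, 69.0), (-15, 19, 69.1), (-5, 24, 69.3), (5, 38, 70.3), (15, 23, 70.8), (25, 21, 70.1), (35, 22, 68.2), (45, 26, 68.9), (55, 139, 103.4), (65, 180, 130.1), (75, 205, 161.2), (85, 165, 188.4), (95, 34, 194.7)]
```

View pics/top7.png

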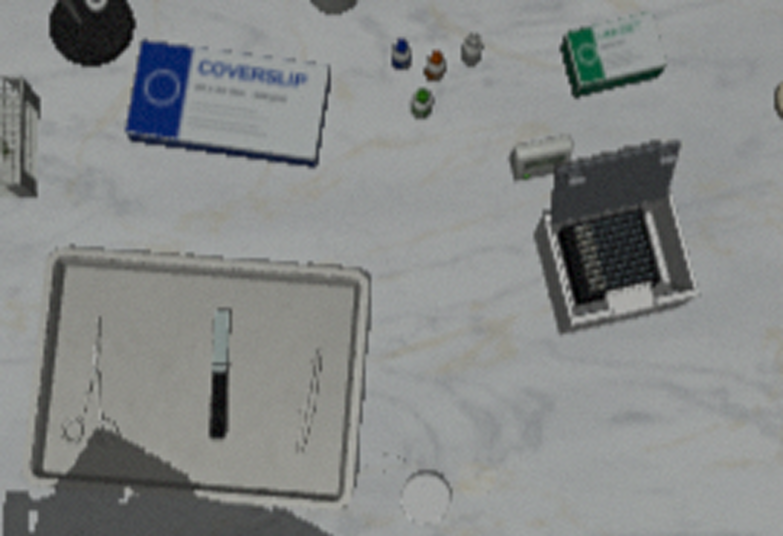

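Top view: the spatula lies flat in the tray at (220,375), clear of the scissors (95,380) and forceps (310,400). The cover stands open at (615,180). I hand in.

```bash
python3 -c "
from station import ctrl
print(ctrl.hand_in())"
```

```text
the job is handed in; nothing more can be done
None
```

I opened the slide case cover with the spatula at the front notch, laid the spatula back flat in the steel tray, and handed the job in at about 19 s on the robot's clock.

- **Opening:** Levering down on the sill edge alone got the cover's front edge only about 6.5 mm up, and by my estimate the spatula's rear end was about to touch the worktop. Sliding the blade further in along its own axis then released the catches, and I swung the cover over with the blade tip.
- **Cover:** The last depth readings put it at about 1.9 rad, standing open by itself. Going by the arm positions, the gripper stayed clear of it.
- **Spatula:** It lies flat. Depth readings show the grip top at about 22 mm and the blade top at about 13 mm, against 22 and 13.5 mm expected. It sits roughly midway between the scissors and the forceps, about 1 cm further forward than where it started.
- **Other items:** The scissors, forceps and petri dish look unmoved in the last top picture. That picture did not include the reagent bottle, so I did not check it at the end. The arm did not go near it.
- **Forces:** Wrist forces stayed below about 7 N at every reading.

No check failed or disagreed.

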